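# Dock the tip box and bolt it in

## Task

Push the red-topped tip box along the bench fully home against the back stop of the open metal dock, without lifting it. Then slide the dock's upright lever toward the bay, past its first detent, all the way to the second stop so that the bolt locks the box in. Only push with the fingers, leave the other things on the bench where they stand, and finish clear of everything.

Things in the scene. Friction and masses are not known exactly. Their poses are not given: they have to be found in the camera images.
- tip_box_centre (a point): Centre (half-way up) of the loose tip box: red top on a clear base, 82 (x) x 122 (y) x 65 (z) mm (solid to 58 mm), about 0.25 kg, standing on the bench before the dock's mouth. Its axes are the box's own, x pointing roughly into the dock. Fully home, it lies over the dock's origin, within 5 mm in the dock's x and 10 mm in y. Sliding it takes under 5 N.
- dock: Fixed U-shaped aluminium bay. Origin on the bench, under the box's centre when the box is home; x points into the bay (open toward -x), y left, z up. Back stop's inner face at x = +42.5 mm; side walls 30 mm high, inner faces at y = -70 and +70 mm, flaring outward by 18 mm from x = -35 to -87 mm. Bring the box to the middle: far off it, it can jam on a flare.
- housing_top (a point): Centre of the top face of the grey bolt housing at the dock's left, (-53, +160, 40) mm in the dock's frame, same axes; the housing is 54 (x) x 152 (y) x 40 (z) mm. The lever runs in a slot along y, with three white marks at its positions. The bolt passes 22 mm above the bench across the mouth, 5 mm in front of a box at home, so the box must be home first.
- lever_handle (a point): Centre of the lever's upright black handle, 26 (x) x 14 (y) x 40 (z) mm, its axes those of the dock; 68 mm above the bench, the top at 88 mm. At rest in the off position it is at (-53, +196) mm in the dock's frame and it slides from there toward the bay, along the dock's -y.
- lever (a joint): Slide of the lever in m: 0 = off (bolt withdrawn), 0.035 = first detent (half-way), 0.070 = second stop (bolt fully across). It is drawn into these three positions by a spring, and takes about 4 to 8 N to push out of the off position and out of the first detent; it stays where it has clicked in.
- tube: bystander: blue-capped tube standing upright, 36 mm diameter, 114 mm high, origin at its foot
- beaker: bystander: clear empty beaker, 97 mm diameter, 75 mm high, origin at its foot
- usb: bystander: small black memory stick lying flat, 17 x 58 x 8 mm
- marker: bystander: blue marker lying flat, 17 x 136 x 18 mm
- small_tube: bystander: small orange-capped tube standing upright, 22 mm diameter, 71 mm high, origin at its foot
Not all that is in view belongs to the job. Several things look just like the part that bears tip_box_centre: the one meant starts farthest to the robot's left.

How it is judged (in metres and radians):
On the way, in this order (a step that is already met when the one before it is completed fails the run):
1. the tip box is fully home in the dock, the bolt still withdrawn (x of tip_box_centre in the frame of dock above -0.005 m and y of tip_box_centre in the frame of dock between -0.01 and 0.01 m and value of joint lever below 0.012 m), for 0.2 s.
2. the lever has been slid past the first detent to the second stop (value of joint lever above 0.066 m), for 0.2 s.
At the end, for the whole second after the job is handed in: The tip box stands flat in the dock within 5 mm of the back stop and 10 mm of the middle, and the lever rests at its second stop (0.066 m or more of 0.070), bolt across; the bystanders are where they were (x of tip_box_centre in the frame of dock between -0.005 and 0.005 m and y of tip_box_centre in the frame of dock between -0.01 and 0.01 m and height (world z) of tip_box_centre below 0.0375 m and angle between tip_box_centre's own z axis and vertical below 0.1 rad and value of joint lever above 0.066 m); the robot touches nothing.
It fails at once if the tip box is lifted more than 10 mm or tipped (height (world z) of tip_box_centre above 0.0425 m or angle between tip_box_centre's own z axis and vertical above 0.25 rad).
It fails at once if a bystander is moved more than 30 mm (distance of any of tube, beaker, usb, marker, small_tube from where it was at the start of the episode above 0.03 m).
It also fails if it takes over 51 s, if anything falls off the work surface, if the arm or the gripper's body presses on something with over 40 N, if the wrist force passes 120 N, or if a joint passes its speed limit or range.

## Robot

A 6-joint arm with a two-finger parallel gripper is mounted at the origin on a cart in front of the work surface, level with it; the furniture and walls round the work are solid. World frame = base frame: x ahead of the robot, y to its left, z up, the work surface at z = 0. Lengths are in mm, angles in rad, forces in N, time in s.
With the tool pointing down it reaches from about 275 to 750 mm from the base axis. Payload 10.2 kg.
Tool frame: the origin (TCP) lies on the centre line of the jaws, within the pads' length; the fingertips stand 14 mm ahead of it and the grasp point (between the pads) lies 5 mm behind it; z points along the fingers, y is the direction in which the jaws open and shut (so a half turn about z gives the same grasp; the last joint's range is limited). The gripper opens to 85 mm and grips with 20 to 120 N. Pads are 22 mm wide; open, the fingers measure 114 mm over their backs; the gripper's body (76 mm by 85 mm) begins 54 mm behind the grasp point. The pads swing forward as they close: fully open they stand 13 mm farther back than shut.
Start: joints at [1.077, 0.313, 1.498, -0, 1.331, -0.223], TCP at [140.452, 505.87, 245.294] pointing down, gripper open.
Joint ranges: [-2.94, 2.94], [-0.97, 2.17], [0.19, 2.56], [-1.23, 4.37], [0.02, 3.11], [-2.88, 2.88]. Speed limits (rad/s): [2.39, 2.39, 3.01, 3.14, 3.14, 3.14].

## Interface

Orientations are given as a unit quaternion [x, y, z, w].
In Python, from bench import reach, move_l, move_j, release, close_gripper, pause, inverse_kinematics, get_obs, read_camera, IKError, job_done gives the robot as it stands. Calls block until the motion is done:
- reach(position, orientation): joint-space move of the TCP to a pose.
- move_l(position, rot=None, vel=150, force_limit=None): straight line of the TCP; rot=None keeps the orientation; vel is the mean speed in mm/s. With force_limit (N) it stops when the force on the tool has changed by that much, and returns True; else False.
- move_j(angles): joint-space move.
- release() and close_gripper(): open the fingers fully, or close them until they stop; the grip force is fixed at half the most.
- pause(seconds).
- inverse_kinematics(position, orientation): joint angles nearest the present ones, or None.
- get_obs(): the state.
- read_camera(name): name is "side" or "top"; returns a dict with "color" (480x640x3 uint8, red, green, blue), "fx", "fy", "cx", "cy" (pixels), "R" (3x3) and "t" (3): a world point X has camera coordinates R X + t. Camera axes: x right, y down, z forward; pixel columns grow to the right and rows downward; lengths in mm; the calibration is good to about 2 mm. A picture is of the moment at which its call begins. There is no depth.
A pose or a line that the arm cannot do raises IKError and nothing moves.
- job_done(): hands the job in, once; it reports no verdict.
The state is a dict: "time": time; "joint_pos": joint angles; "qvel": joint speeds; "joint_torque": joint torques, N m; "position": TCP position; "orientation": TCP orientation; "wrist_force": force on the tool from outside, world axes, zero at the start; "wrist_torque": the same for the moment, N m; "gripper_width": finger opening in mm.
Only numpy, scipy, OpenCV 4.12 (cv2) and the standard library are available. Lean on these libraries where they do the work, as an engineer would, in place of code of your own. Each camera call takes 0.05 s, during which the arm holds its last target.

## Working session

There is one attempt and no reset: what is moved stays moved. The work goes in short steps, each a Python script; the robot and the scene stay as the last script left them, time stands still between calls to the robot, and variables do not carry over. Pictures are saved under pics/ and viewed, and the job is handed in when it is done.

```bash
mkdir -p pics; ls
python3 - <<'E'
from bench import *
import cv2, json
for n in ("top","side"):
    c=read_camera(n); cv2.imwrite(f"pics/{n}0.png",c["color"][:,:,::-1])
    import numpy as np
    np.savez(f"{n}0.npz",**c)
    print(n,c["fx"],c["fy"],c["cx"],c["cy"],np.round(c["R"],3).tolist(),np.round(c["t"],1))
o=get_obs();print(o["time"],o["orientation"],o["gripper_width"])
E
```

```text
pics
top 438.91394697996634 438.91394697996634 322.72895201259433 238.11273283259965 [[-0.013, -1.0, 0.005], [-0.986, 0.012, -0.166], [0.166, -0.007, -0.986]] [-99.4 599.1 983.9]
side 481.34335923675934 481.34335923675934 324.5392548035695 240.19501406857887 [[0.934, -0.357, -0.013], [-0.173, -0.422, -0.89], [0.312, 0.833, -0.457]] [-596.1  135.2 1052.6]
0.1 [ 1.35006890e-01  9.90844488e-01 -5.43325273e-04 -2.10415205e-04] 85.05010915573442
```

View pics/top0.png

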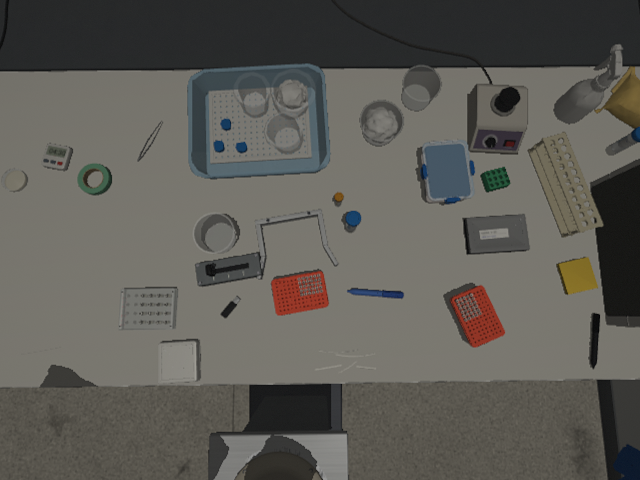

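View pics/side0.png

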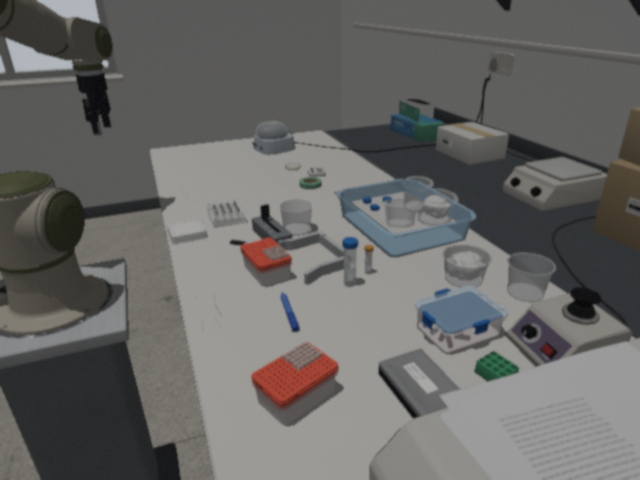

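Run:
```python
import cv2,numpy as np
a=cv2.imread("pics/top0.png"); c=a[195:325,185:385]; cv2.imwrite("pics/topcrop.png",cv2.resize(c,None,fx=4,fy=4,interpolation=cv2.INTER_CUBIC))
a=cv2.imread("pics/side0.png"); c=a[190:310,220:400]; cv2.imwrite("pics/sidecrop.png",cv2.resize(c,None,fx=4,fy=4,interpolation=cv2.INTER_CUBIC))
```

```text
(no output)
```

View pics/topcrop.png

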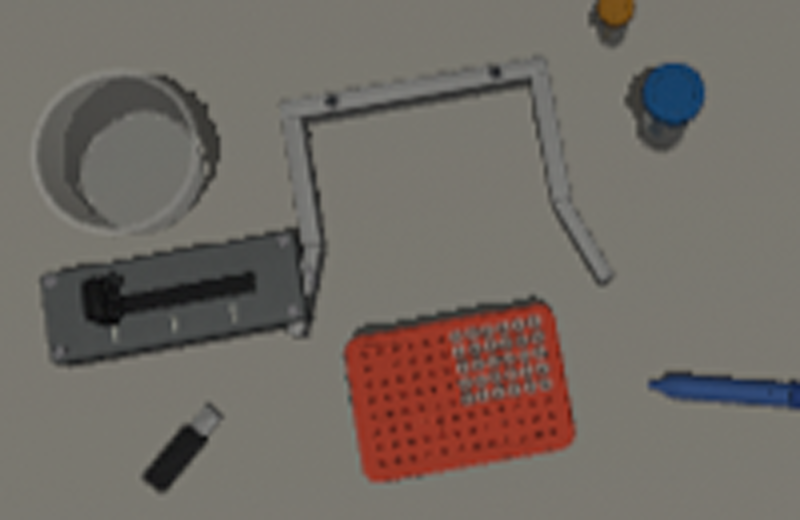

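View pics/sidecrop.png

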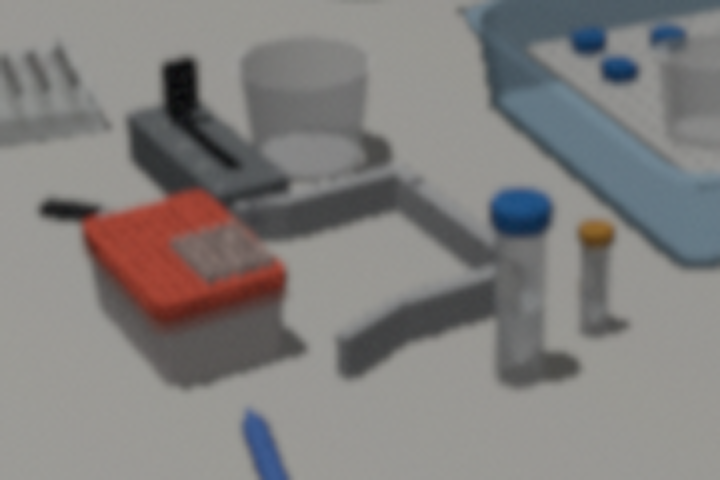

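```bash
cat > h.py <<'E'
import numpy as np,cv2
def load(n): return dict(np.load(n))
def ray(c,uv):
    uv=np.atleast_2d(uv).astype(float)
    d=np.c_[(uv[:,0]-c["cx"])/c["fx"],(uv[:,1]-c["cy"])/c["fy"],np.ones(len(uv))]@c["R"]
    return -c["R"].T@c["t"],d
def plane(c,uv,z):
    C,d=ray(c,uv); s=(z-C[2])/d[:,2]; return C+s[:,None]*d
def proj(c,X):
    p=np.atleast_2d(X)@c["R"].T+c["t"]; return np.c_[c["fx"]*p[:,0]/p[:,2]+c["cx"],c["fy"]*p[:,1]/p[:,2]+c["cy"]]
def redmask(c,box):
    hsv=cv2.cvtColor(c["color"],cv2.COLOR_RGB2HSV)
    h,s,v=cv2.split(hsv); m=(((h<12)|(h>170))&(s>130)&(v>60)).astype(np.uint8)
    k=np.zeros_like(m);x0,y0,x1,y1=box;k[y0:y1,x0:x1]=1;m*=k
    return cv2.morphologyEx(m,cv2.MORPH_CLOSE,np.ones((9,9),np.uint8))
def rect(c,m,z):
    cs,_=cv2.findContours(m,cv2.RETR_EXTERNAL,cv2.CHAIN_APPROX_NONE); k=max(cs,key=cv2.contourArea)
    P=plane(c,k[:,0,:],z)[:,:2].astype(np.float32); return cv2.minAreaRect(P),P
E
python3 - <<'E'
from h import *
c=load("top0.npz"); print("cam",-c["R"].T@c["t"])
r,P=rect(c,redmask(c,(250,260,340,325)),62); print("box",r)
# housing
hsv=cv2.cvtColor(c["color"],cv2.COLOR_RGB2HSV); g=cv2.cvtColor(c["color"],cv2.COLOR_RGB2GRAY)
sub=(slice(240,295),slice(190,270))
print(g[283:293:1,250],g[265,255:265],g[205:225,290],g[225,250:275],g[240,250:275],g[225,315:335])
m=np.zeros_like(g); m[250:290,192:262]=(g[250:290,192:262]<98); m=cv2.morphologyEx(m,cv2.MORPH_CLOSE,np.ones((5,5),np.uint8)); m=cv2.morphologyEx(m,cv2.MORPH_OPEN,np.ones((7,7),np.uint8))
r,P=rect(c,m,40); print("housing",r)
off=np.array([185,195])
pk={"backin":[(309,117),(529,82)],"backout":[(283,102),(543,60)],"leftin":[(306,125),(325,240)],"rightin":[(531,90),(555,200)],"flaretip R":[(597,284)],"marks":[(114,332),(174,323),(234,313)],"lever":[(100,300)]}
for k,v in pk.items():
    uv=(np.array(v)+.0)/4-0.375+off; print(k,np.round(plane(c,uv,40 if k=='marks' else 88 if k=='lever' else 30),1).tolist())
E
```

```text
cam [ 426.4768796   -99.88190429 1070.05089432]
box ((470.60235595703125, -51.74884033203125), (83.20693969726562, 121.40098571777344), 9.462088584899902)
[120 119 120 120 120 120 120 121 120 120] [ 74  73  75  77  69  39 115 104  79  49] [119 119 120 119 119 119 119 120 111 103 116 119 125 109  53  58  93 122
 119 119] [119 119 118 120 120 102 116 115 116 120  70  48  68  69  75  86  88  94
 102 103 109 121 122 122 121] [120 119 119 119 119 119 120 111 111 116 118 122  98  51 111 122 119 120
 119 119 120 119 119 120 119] [119 119 121  96  73 111 118 117 117  98 114 120 119 120 120 119 119 119
 119 119]
housing ((527.3972778320312, 115.52165222167969), (60.03501892089844, 155.74417114257812), 8.792891502380371)
backin [[637.8, 39.6, 30.0], [657.9, -93.4, 30.0]]
backout [[647.3, 55.4, 30.0], [671.5, -102.1, 30.0]]
leftin [[632.9, 41.3, 30.0], [562.9, 29.3, 30.0]]
rightin [[652.9, -94.6, 30.0], [585.4, -108.2, 30.0]]
flaretip R [[534.6, -132.6, 30.0]]
marks [[508.8, 151.0, 40.0], [513.6, 116.0, 40.0], [519.0, 81.0, 40.0]]
lever [[522.9, 147.6, 88.0]]
```

The two candidates for the red-topped box are the left one at pixel (300,292) and the right one at (477,316). I choose (300,292), the one farther to the robot's left; the crop shows it standing in front of the dock's mouth.

The measurements agree:
- **Box:** the top measures 83 x 121 mm, against 82 x 122 given.
- **Dock:** walls, housing and lever marks agree to about 2 mm on an origin near (606, -33) with a yaw of 8.8°.

Next I push the box with both open fingers.

```bash
cat >> h.py <<'E'
from scipy.spatial.transform import Rotation as Ro
A=np.radians(8.8); O=np.array([605.9,-33.2]); X=np.array([np.cos(A),np.sin(A)]); Y=np.array([-np.sin(A),np.cos(A)])
def D(x,y,z): return np.r_[O+x*X+y*Y,z].tolist()
def todock(p): d=np.asarray(p)[:2]-O; return d@X,d@Y
def quat(yx): # tool down, tool x axis at world yaw yx
    x=np.array([np.cos(yx),np.sin(yx),0]);z=np.array([0,0,-1.]);return Ro.from_matrix(np.c_[x,np.cross(z,x),z]).as_quat()
E
python3 - <<'E'
from h import *
from bench import *
c=load("top0.npz")
print("beaker foot",plane(c,[(220,238.5)],0),"usb",plane(c,[(231,306)],0),"marker tip",plane(c,[(347,291)],0))
print("box",todock((470.6,-51.7)))
best=[]
for a in (A,A+np.pi):
    q=inverse_kinematics(D(-218,0,24),quat(a)); print(a,q); best.append((abs(q[5]) if q is not None else 9,a))
a=min(best)[1]; q=quat(a)
reach(D(-218,0,160),q); move_l(D(-218,0,24),vel=120)
o=get_obs(); print(o["time"],o["position"],o["wrist_force"])
c=read_camera("top"); cv2.imwrite("pics/t1.png",c["color"][:,:,::-1][180:340,180:400].repeat(3,0).repeat(3,1))
c=read_camera("side"); cv2.imwrite("pics/s1.png",c["color"][:,:,::-1][170:330,180:400].repeat(3,0).repeat(3,1))
E
```

```text
beaker foot [[608.30189788 146.54795338   0.        ]] usb [[443.18210204 115.79585426   0.        ]] marker tip [[ 475.5951463  -164.27841172    0.        ]]
box (np.float64(-136.53753798097327), np.float64(2.4167585924691197))
0.15358897417550102 [-4.66823624e-01  3.97869953e-01  2.09645522e+00 -4.44089210e-16
  6.47267481e-01  9.50383728e-01]
3.2951816277652943 [-4.66823624e-01  3.97869953e-01  2.09645522e+00 -4.44089210e-16
  6.47267481e-01 -2.19120893e+00]
3.6333 [390.77189571 -66.66163968  24.44559697] [ 0.24936641 -0.51188889 -0.1093929 ]
```

View pics/t1.png

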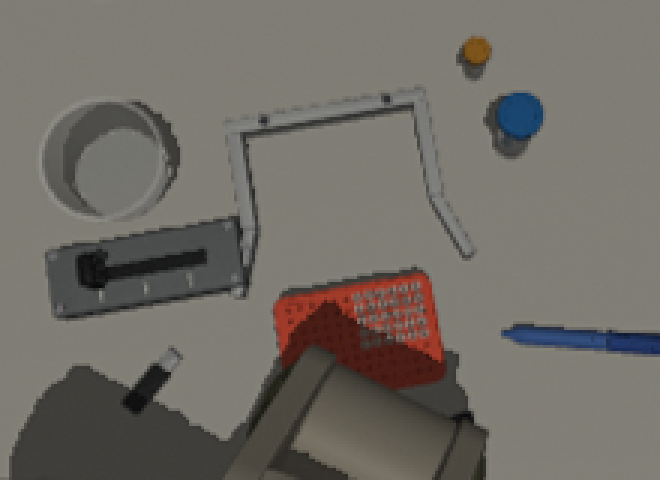

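View pics/s1.png

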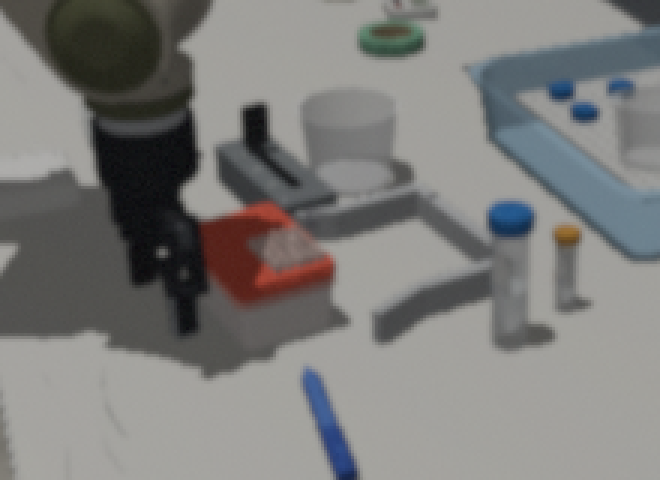

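The box has not moved, and the open fingers stand behind it, spread across its rear face. The box is at about (355,330) in the top crop. Now I push.

Run:
```python
from h import *
from bench import *
for x,v,f in ((-130,60,20),(-65,60,20),(-40,25,18)):
    s=move_l(D(x,0,24),vel=v,force_limit=f); o=get_obs(); print(s,o["time"],todock(o["position"]),o["position"][2],np.round(o["wrist_force"],1))
    if s: break
c=read_camera("top"); cv2.imwrite("pics/t2.png",c["color"][:,:,::-1][180:340,180:400].repeat(3,0).repeat(3,1))
c=read_camera("side"); cv2.imwrite("pics/s2.png",c["color"][:,:,::-1][170:330,180:400].repeat(3,0).repeat(3,1))
```

```text
False 5.35 (np.float64(-129.96387063658975), np.float64(-0.06270500584365574)) 24.054556893956207 [-0.3  0.5 -1. ]
False 6.5833 (np.float64(-65.01496915851689), np.float64(-0.033043929741363165)) 23.98244541130155 [0.2 0.1 0.3]
True 7.225 (np.float64(-51.30362589109384), np.float64(0.03895961212765415)) 23.544460523011796 [ 0.2  0.2 -0.5]
```

View pics/t2.png

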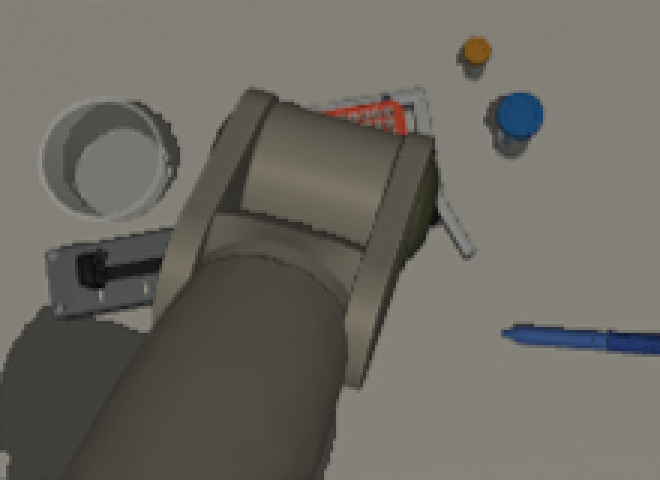

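View pics/s2.png

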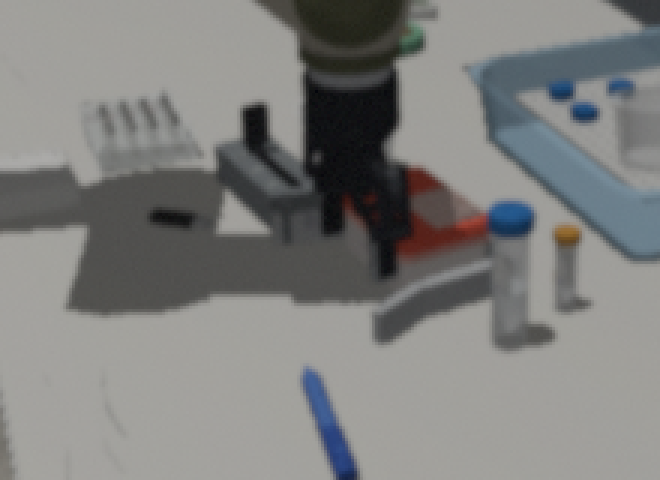

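It stopped at the dock x that the geometry predicts (-51 against -52). I'll press once more, back off, and measure the box.

Run:
```python
from h import *
from bench import *
s=move_l(D(-46,0,24),vel=15,force_limit=15); pause(0.2); o=get_obs(); print(s,todock(o["position"]),np.round(o["wrist_force"],1))
move_l(D(-120,0,24),vel=100); move_l(D(-120,0,170),vel=200); close_gripper()
for a in (A,A+np.pi/2,A-np.pi/2,A+np.pi):
    print(a,inverse_kinematics(D(-53,245,150),quat(a)))
reach(D(-150,245,200),quat(A))
o=get_obs(); print(o["time"])
for n in ("top","side"):
    c=read_camera(n); np.savez(n+"3.npz",**c)
    cv2.imwrite(f"pics/{n}3.png",c["color"][:,:,::-1][180:340,180:400].repeat(3,0).repeat(3,1))
c=load("top3.npz"); r,P=rect(c,redmask(c,(235,195,360,330)),62); print(r,todock(r[0]))
```

```text
True (np.float64(-51.656086110775185), np.float64(0.46319188262907723)) [-1.4 -0.2  0.2]
0.15358897417550102 [ 1.59497427e-01  4.65364092e-01  1.53853830e+00 -4.44089210e-16
  1.13769026e+00  1.57670478e+00]
1.7243853009703975 [ 1.59497427e-01  4.65364092e-01  1.53853830e+00 -4.44089210e-16
  1.13769026e+00  5.90845309e-03]
-1.4172073526193956 None
3.2951816277652943 [ 1.59497427e-01  4.65364092e-01  1.53853830e+00 -4.44089210e-16
  1.13769026e+00 -1.56488787e+00]
11.25
((606.9057006835938, -30.989913940429688), (84.35540008544922, 121.71615600585938), 8.876612663269043) (np.float64(1.3319738228506248), np.float64(2.03021180937574))
```

View pics/top3.png

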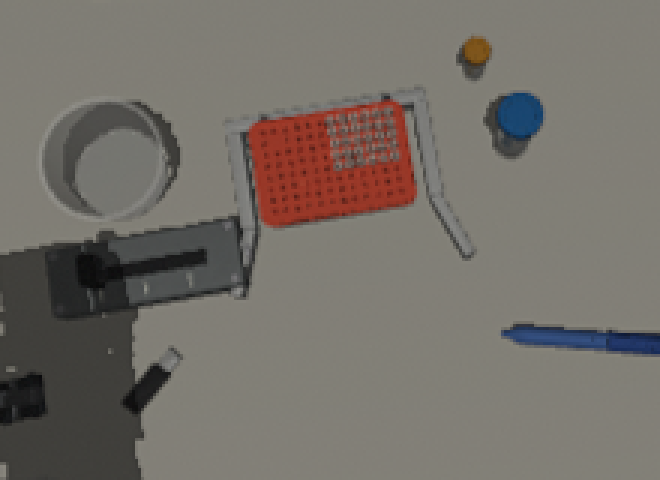

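View pics/side3.png

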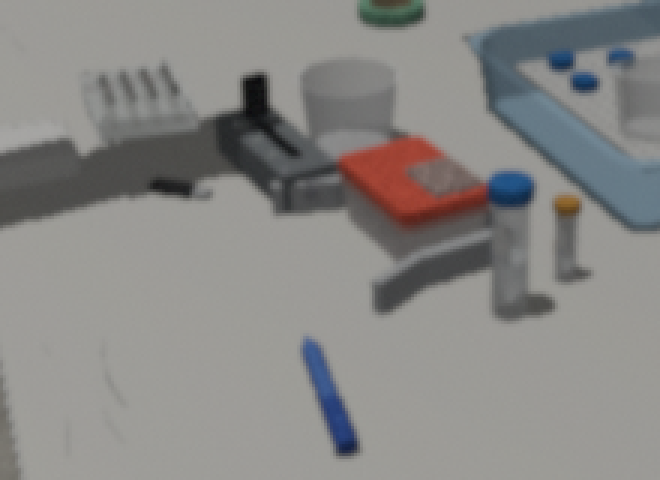

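The box is home: at (+1.3, +2.0) mm in the dock's frame and square to it (8.9° against 8.8°). The lever is still off, with its handle at (92,268) in the top crop. Next is the lever.

Run:
```python
from h import *
from bench import *
q=quat(A)
reach(D(-53,245,150),q); move_l(D(-53,245,74),vel=120)
o=get_obs(); print(o["time"],todock(o["position"]),o["position"][2],o["gripper_width"])
s=move_l(D(-53,132,74),vel=45,force_limit=35); pause(0.3)
o=get_obs(); print(s,o["time"],todock(o["position"]),np.round(o["wrist_force"],1))
for n in ("top","side"):
    c=read_camera(n); np.savez(n+"4.npz",**c)
    cv2.imwrite(f"pics/{n}4.png",c["color"][:,:,::-1][180:340,180:400].repeat(3,0).repeat(3,1))
```

```text
12.65 (np.float64(-52.60178093427248), np.float64(245.03683403090565)) 74.98221653801764 -0.42004238643606473
True 14.9583 (np.float64(-52.8316361650864), np.float64(145.97540486060646)) [-0.2  6.5  3.4]
```

View pics/side4.png

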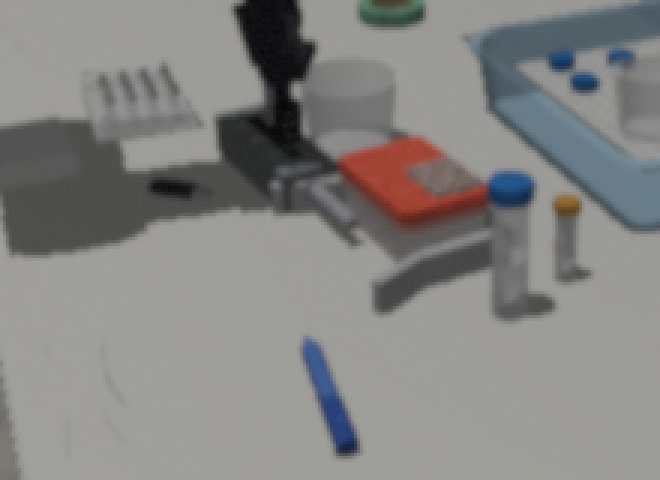

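Run:
```python
from h import *
from bench import *
move_l(D(-53,215,75),vel=120); move_l(D(-53,235,200),vel=150); reach(D(-170,245,220),quat(A))
o=get_obs(); print(o["time"],np.round(o["wrist_force"],1))
for n in ("top","side"):
    c=read_camera(n); np.savez(n+"5.npz",**c)
    cv2.imwrite(f"pics/{n}5.png",c["color"][:,:,::-1][180:340,180:400].repeat(3,0).repeat(3,1))
c=load("top5.npz"); r,P=rect(c,redmask(c,(235,195,360,330)),62); print(r,todock(r[0]))
# handle: predicted top at 3 stops vs dark blob
for y in (196,161,126): print(y,(proj(c,D(-53,y,88))-[180,180])*3)
a=cv2.absdiff(c["color"],load("top0.npz")["color"]).max(2)>40
for n,b in dict(beaker=(190,205,242,250),tube=(340,205,365,232),small=(330,188,346,205),usb=(218,292,243,320),marker=(345,285,405,302)).items(): print(n,a[b[1]:b[3],b[0]:b[2]].sum())
```

```text
17.325 [ 0.8  0.5 -0.1]
((606.93603515625, -31.1837158203125), (84.35540008544922, 122.10846710205078), 8.876612663269043) (np.float64(1.3323022669984548), np.float64(1.8340505466302974))
196 [[ 82.53327273 268.14740755]]
161 [[129.1161318  260.43404345]]
126 [[175.59333031 252.73817501]]
beaker 0
tube 0
small 0
usb 166
marker 0
```

View pics/top5.png

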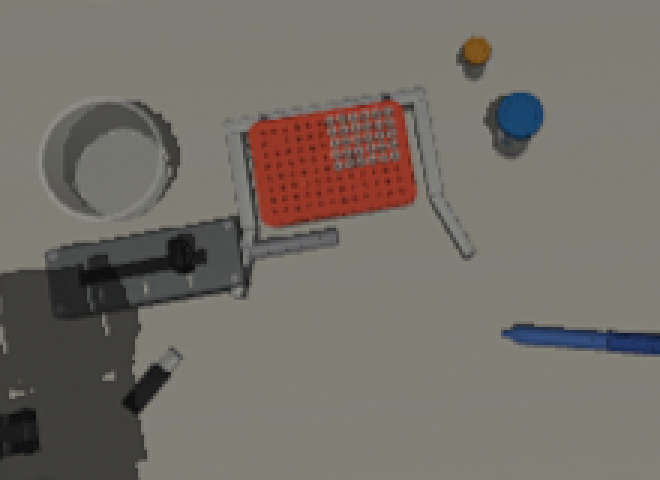

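View pics/side5.png

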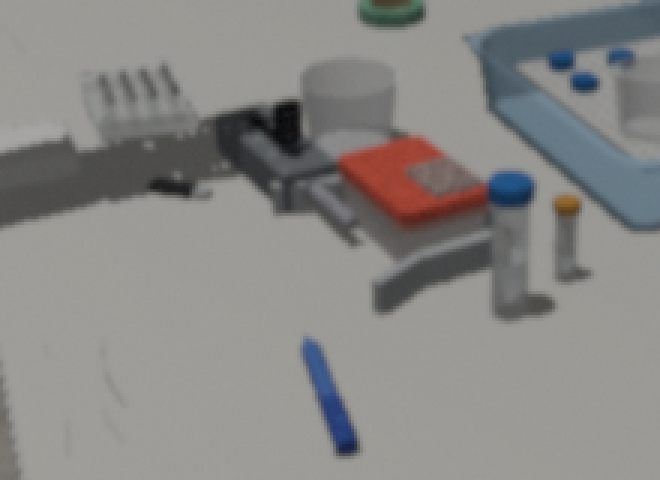

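The handle is now at about (182,254) in the top crop, close to the (176,253) predicted for the second stop. The bolt lies across the mouth and the box has not moved. The difference counted on the memory stick is the arm's shadow: it is still at (152,380).

Run:
```python
from bench import *
job_done(); print(get_obs()["time"])
```

```text
the job is handed in; nothing more can be done
the job is handed in; nothing more can be done
```

I pushed the left red-topped box home with the open fingers. Then, with the fingers shut, I slid the lever past the first detent to its second stop and withdrew. The job was handed in at about 17.4 s, and no verdict was reported.

**Last checks:**
- **Box:** it measured (+1.3, +1.8) mm in the dock's frame, square to the dock, and did not shift when the lever was worked.
- **Lever:** the push ended on the 35 N force limit with the fingers where the second stop should be. The handle then showed within a few pixels of that stop, and both cameras show the bolt across. From its two picture positions the handle travelled about 68 ± 2 mm of the 70, which alone does not settle the 66 mm limit; I relied on the hard stop and the spring.
- **Bystanders:** the beaker, both tubes and the marker showed no change between pictures. The memory stick's check failed (166 changed pixels), because the arm's shadow fell across that area; in the picture it lies where it was.
- **Robot:** it ended clear of everything, with under 1 N on the wrist.

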